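# Short spin in the bench centrifuge

### The arm

A 6-joint arm with a two-finger parallel gripper is mounted at the origin on the work surface. World frame = base frame: x ahead of the robot, y to its left, z up, the work surface at z = 0. Lengths are in m, angles in rad, forces in N, time in s.
With the tool pointing down it reaches from about 0.225 to 0.725 m from the base axis. Payload 3.1 kg.
Tool frame: the origin (TCP) lies midway between the tips of the shut fingers; the grasp point (between the pads) lies 19 mm behind it (ctrl.grip_depth is the distance from the TCP to the grasp point, in m); z points along the fingers, y is the line along which they close (so a half turn about z gives the same grasp; the last joint's range is limited). The gripper opens to 85 mm and grips with 20 to 120 N. Pads are 22 mm wide; open, the fingers measure 114 mm over their backs; the gripper's body (76 mm by 85 mm) begins 54 mm behind the grasp point. The pads swing forward as they close: fully open they stand 13 mm farther back than shut.
Start: joints at [-1.376, 0.048, 0.099, 1.622, 0, 1.443], TCP at [0.167, -0.498, 0.201] pointing down, gripper open.
Joint ranges: [-2.91, 2.91], [-0.99, 1.94], [-1.21, 1.42], [-2.12, 2.29], [-1.49, 1.47], [-3.14, 3.14]. Speed limits (rad/s): [2.79, 2.79, 3.14, 3.14, 3.14, 3.14].

### API

Orientations are given as a unit quaternion [x, y, z, w].
In Python, from station import ctrl, optics, order gives the robot as it stands. The module is installed in compiled form; this text tells all that it offers.
- The arm moves only by the shell command python3 -m creep 'ROWS' [OPENING]. ROWS is JSON, a list of rows, each an object with "offset": the shift along the tool's x, y, z in cm, a list of three; "roll": the turn about the tool's z in rad. In form: [{"offset": [tx, ty, tz], "roll": roll}, ...]. A call has 1 to 10 rows; each row shifts and turns the commanded pose from where the row before left it, along the tool's axes as they then stand; what a row does not reach is not made up. A row lasts 1/12 s, in which the tool goes at most 41.7 mm and 7.16 degrees, less where a joint would pass 70% of its speed; a pose out of reach is approached as far as the arm can. A call with a gripper value outside its range is refused whole. OPENING is the opening, from 0 (shut) to 1 (fully open), set as the call begins (- or left out, the last holds). The fingers move at their own pace and stop on an object; the grip force is fixed at half the most. Time passes only in rows, so rows that do not move let the fingers close. It gives the time, the measured TCP pose, the force, the opening and the grip force at its end, in the units of the state.
- ctrl.state(): the state, without advancing time (a new reading comes with each control period).
- optics.camera(name): name is "side" or "top"; returns the picture (420x560x3 uint8, red, green, blue); there is no depth.
- optics.camera_params(name): a dict with "fx", "fy", "cx", "cy" (pixels), "extrinsics" (4x4, takes a point from world to camera coordinates). Camera axes: x right, y down, z forward; pixel columns grow to the right and rows downward; lengths in m; the calibration is good to about 2 mm. A picture is of the moment at which its call begins. camera_params takes no time and is no camera call.
- order.job_done(): hands the job in; it is judged then, once.
The state is a dict: "clock": time; "joints": joint angles; "dq": joint speeds; "tau": joint torques, N m; "tool_pos": TCP position; "tool_rot": TCP orientation; "ft_force": force on the tool from outside, world axes, zero at the start; "torque": the same for the moment, N m; "gripper_width": finger opening in m; "finger_force": force on a finger pad.
Only numpy, scipy, OpenCV 4.12 (cv2) and the standard library are available. Lean on these libraries where they do the work, as an engineer would, in place of code of your own. Each camera call takes 0.05 s, during which the arm holds its last target. There are 200 camera calls.

### The job

Give the tubes in the centrifuge a short spin: with your fingertips push its open lid down from the outside, without slamming it, until it is fully shut, and only then press the round short-spin key on its panel right down, keep it down for three seconds, and let it go. Press none of the other keys, keep your fingers out of the rotor chamber and off the inside of the lid, and leave everything else on the bench where it stands: nothing is to be picked up.

Things in the scene. Friction and masses are not known exactly. Their poses are not given: they have to be found in the camera images.
- centrifuge: Bench microcentrifuge, light housing 226 mm wide (its y), x -125 to +120 mm, firm on the bench (does not shift). Origin on the bench under it; -x is its front (robot side), z up. Deck with round rotor chamber (150 mm) at 106 mm height; before it a panel slopes down to the front; on it from +y to -y: dark display, small square key, wide oblong key, round key.
- lid (a joint): Angle of the centrifuge's lid, rad: 0 fully shut, grows as its front edge rises, stop at 1.45; starts open. A stiff hinge holds it at any angle, no catch; 0.5 to 4 N at the free edge moves it. A grey slab, 169 mm from hinge line to free edge, 222 mm wide, outer face 16 mm from the hinge line; shut, this face is level, 128 mm above the bench.
- lid_hinge (a point): Point on the lid's hinge line, mid-width, at centrifuge x +115, z 112 mm. The hinge line runs along the centrifuge's y.
- lid_edge (a point): Middle of the lid's free (front) edge on its OUTER face; moves with the lid: from lid_hinge 169 mm along the lid, 16 mm out. z axis: outward normal of the outer face (up when shut); -x: from hinge to free edge. A lip 60 mm wide stands out 8 mm beyond it, lower down.
- lid_inside (a point): Middle of the lid's inside face (black lining and gasket, about 146 x 214 mm, facing down into the chamber when shut). Not to be touched.
- rotor: Aluminium rotor in the chamber, 128 mm across, with tubes in it, its top 96 mm above the bench. Not to be touched. It turns freely. Origin at its foot's centre.
- pulse_key (a joint): Short-spin key: the ROUND one, at the -y end of the row. m pressed along the inward panel normal: 0 up, 0.004 fully down; springs back. 1.5 N moves it, 4.5 N holds it fully down.
- pulse_key_top (a point): Middle of the round key's top face, 22 mm across, 7 mm out of the panel when up, 3 mm when down; its z axis is the panel's outward normal, (-0.462, 0, 0.887) in the centrifuge's frame (the panel slopes 0.48 rad from level). Under it the panel face is at centrifuge x -89, y -86, z 83 mm.
- start_key (a joint): Start/stop key: the wide oblong one, 34 mm along y, its middle 50 mm from the round key's. Same travel and spring. Not to be pressed.
- open_key (a joint): Lid-release key: the small square one, 13 mm, 88 mm from the round key. Same travel and spring. Not to be pressed.
- dry_block: Dry-block heater, fixed bystander, 205 mm deep, 160 mm wide, 105 mm high with an aluminium block of tube holes; no lid. Stands beside the centrifuge, on its left or its right. Origin under its middle.
- tube_rack: Loose bystander: purple 54-hole tube rack, 85 x 125 x 27 mm, with a few cream tubes standing in it to 44 mm, in front of the dry-block heater. Origin under its middle.
- tube_block: Loose bystander: orange tube rack of the same size, 85 x 125 x 27 mm, with cream tubes to 44 mm. Origin under its middle.
- medium_bottle: Loose bystander: square pink bottle with a round white cap, 46 x 46 x 88 mm, standing in front of the centrifuge's panel. Origin under its middle.
- screw_cap: Loose bystander: loose pale screw cap lying flat, 40 mm across, 16 mm high, in front of the centrifuge. Origin under its middle.
- calculator: Loose bystander: flat black pocket calculator, 105 x 70 x 14 mm. Origin under its middle.

How it is judged:
By the outcome, as a careful person would: the job done as asked, in the order asked, and still so for the second after the job is handed in, with the robot touching nothing.
It also fails if it takes over 51 s, if anything falls off the work surface, if the arm or the gripper's body presses on something with over 40 N, if the wrist force passes 120 N, or if a joint passes its speed limit or range.

## Working session

There is one attempt and no reset: what is moved stays moved. The work goes in short steps, Python scripts to look and compute and a shell command to move; the robot and the scene stay as the last step left them, time stands still between calls to the robot, and variables do not carry over. Pictures are saved under pics/ and viewed, at most 10 in all, crops included, and the job is handed in when it is done.

```bash
mkdir -p pics
python3 - <<'E'
from station import ctrl, optics
import cv2,numpy as np
np.set_printoptions(precision=4,suppress=True)
for n in("side","top"):
    im=optics.camera(n); cv2.imwrite(f"pics/{n}0.png",cv2.cvtColor(im,cv2.COLOR_RGB2BGR))
    p=optics.camera_params(n); print(n,p["fx"],p["fy"],p["cx"],p["cy"]); print(np.array(p["extrinsics"]))
print(ctrl.state())
E
```

```text
side 448.66774735233423 448.66774735233423 269.44067774569936 210.5002886773915
[[-0.9301 -0.3673  0.002   0.4758]
 [-0.2649  0.6671 -0.6963  0.2224]
 [ 0.2544 -0.6481 -0.7178  1.2859]
 [ 0.      0.      0.      1.    ]]
top 387.4216707435702 387.4216707435702 284.1081999897201 211.67582821216564
[[ 0.0063 -1.     -0.0026  0.0092]
 [-0.999  -0.0062 -0.0442  0.5006]
 [ 0.0442  0.0028 -0.999   1.1157]
 [ 0.      0.      0.      1.    ]]
{'clock': 0.1, 'joints': array([-1.3758,  0.0487,  0.0977,  1.622 ,  0.    ,  1.443 ]), 'dq': array([ 0.0011, -0.0029,  0.0036,  0.0001, -0.0001,  0.001 ]), 'tau': array([  0.0022, -33.9853,  32.0935,   0.0159,  -0.0001,   0.    ]), 'tool_pos': array([ 0.1664, -0.4973,  0.2   ]), 'tool_rot': array([ 0.987 ,  0.1607, -0.    , -0.0011]), 'ft_force': array([-1.397 , -0.7327,  0.1612]), 'torque': array([ 0.0335,  0.0026, -0.0278]), 'finger_force': 0.0, 'gripper_width': 0.08542034326565502}
```

View pics/side0.png

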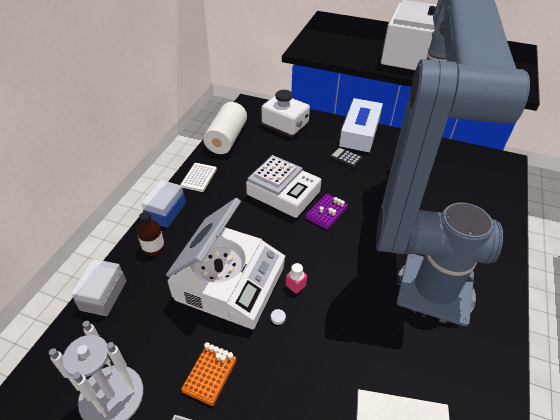

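View pics/top0.png

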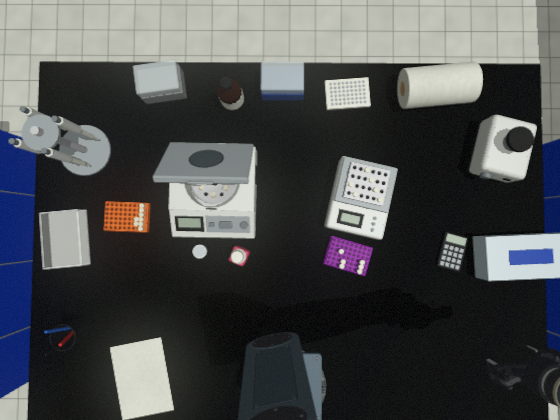

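The side view shows the centrifuge around (230,270) with its lid open. The pink bottle is at (297,278), the white cap at (278,317) and the heater at (285,185). In the top view the centrifuge is at about (213,195), with the keys near (212–243,224).

Run:
```python
import cv2
s=cv2.imread("pics/side0.png")[190:335,155:325]; t=cv2.imread("pics/top0.png")[130:275,145:270]
cv2.imwrite("pics/sc.png",cv2.resize(s,None,fx=4,fy=4,interpolation=cv2.INTER_CUBIC))
cv2.imwrite("pics/tc.png",cv2.resize(t,None,fx=4,fy=4,interpolation=cv2.INTER_CUBIC))
```

```text
(no output)
```

View pics/sc.png

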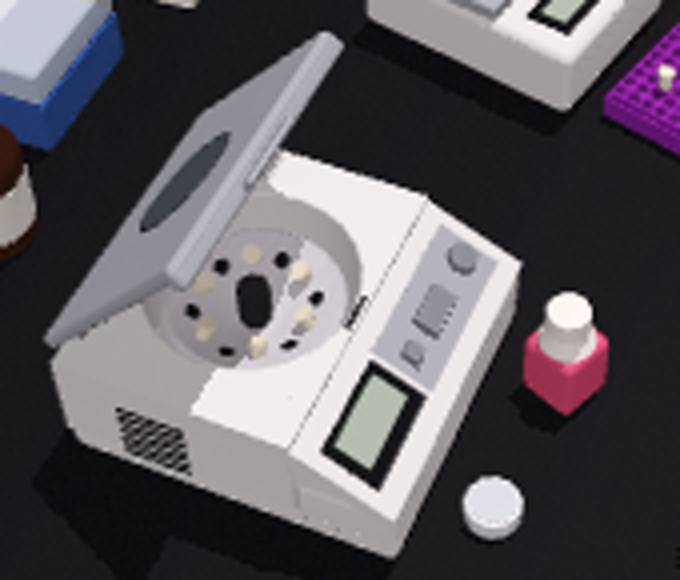

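View pics/tc.png

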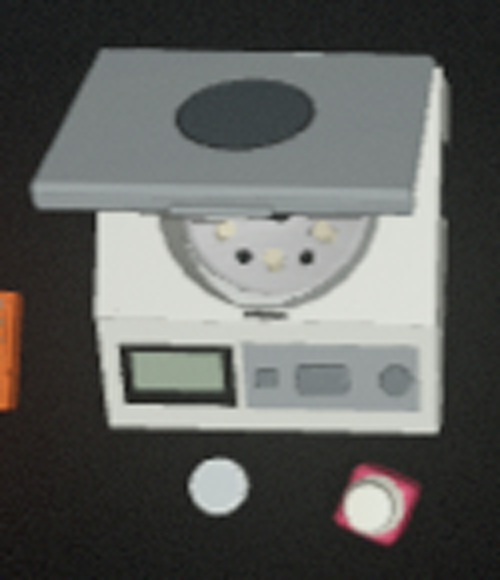

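The crops show, from +y to -y, the display, square key, oblong key and round key. The round key is at side crop (462,258) and top crop (396,379). The lid's free edge runs (170,270)–(320,33) in the side crop and (35,185)–(412,190) in the top crop.

```bash
cat > geo.py <<'E'
import numpy as np
from scipy.optimize import least_squares
from scipy.spatial.transform import Rotation as R
from station import ctrl, optics
np.set_printoptions(precision=4,suppress=True)
P={n:optics.camera_params(n) for n in("side","top")}
def proj(n,X):
    p=P[n];E=np.array(p["extrinsics"]);c=X@E[:3,:3].T+E[:3,3]
    return np.c_[p["fx"]*c[:,0]/c[:,2]+p["cx"],p["fy"]*c[:,1]/c[:,2]+p["cy"]]
def lidpt(th,y,along=.169,out=.016):
    c,s=np.cos(th),np.sin(th)
    return np.array([.115-along*c+out*s,y,.112+along*s+out*c])
def world(q,X): return np.atleast_2d(X)@R.from_euler("z",q[2]).as_matrix().T+[q[0],q[1],0]
KEYS=np.array([[-.0922,-.086,.0892],[-.0922,-.036,.0892],[-.0922,.002,.0892]])
E
cat > fit.py <<'E'
from geo import *
off={"side":(155,190),"top":(145,130)}
obs={"side":[(462,258),(434,310),(413,354),(320,33),(170,270)],"top":[(396,379),(322,379),(266,377),(412,190),(35,185)]}
def res(q):
    X=world(q,np.vstack([KEYS,lidpt(q[3],-.111),lidpt(q[3],.111)]))
    return np.concatenate([(proj(n,X)-((np.array(obs[n])+.5)/4-.5+off[n])).ravel() for n in obs])
r=least_squares(res,[.55,.2,0,1.],loss="soft_l1"); q=r.x;print(q);print(res(q).reshape(-1,2))
np.save("q.npy",q)
print("key",world(q,KEYS),"lid edge",world(q,lidpt(q[3],0)),"hinge",world(q,[.115,0,.112]))
for n in obs: # checks: front bottom corners, hinge-end corners
    print(n,(proj(n,world(q,np.array([[-.125,-.113,0],[-.125,.113,0]])))-off[n]+.5)*4-.5)
# bottle (cap top centre h=.088) and screw cap (h=.016) from top camera ray
def ray(n,uv,h):
    p=P[n];E=np.array(p["extrinsics"]);d=E[:3,:3].T@[(uv[0]-p["cx"])/p["fx"],(uv[1]-p["cy"])/p["fy"],1];o=-E[:3,:3].T@E[:3,3]
    return o+d*(h-o[2])/d[2]
for uv,h in(((370,507),.088),((218,487),.016)): print(ray("top",(np.array(uv)+.5)/4-.5+off["top"],h))
E
python3 fit.py
```

```text
[ 0.5545  0.2073 -0.0072  0.8464]
[[-0.0508 -1.1354]
 [ 0.1351 -0.8646]
 [-0.0383 -1.3022]
 [ 1.6311 -1.5423]
 [-1.0286  0.6143]
 [-0.2229  0.1174]
 [-0.2079 -0.1318]
 [-0.2527  0.1788]
 [ 0.0029  0.1779]
 [-2.0352  0.1667]]
key [[0.4617 0.1219 0.0892]
 [0.4621 0.1719 0.0892]
 [0.4623 0.2099 0.0892]] lid edge [[0.5695 0.2072 0.2492]] hinge [[0.6695 0.2065 0.112 ]]
side [[515.9614 315.4826]
 [395.1964 571.287 ]]
top [[444.2458 426.1279]
 [135.9451 421.9416]]
[0.3757 0.1381 0.088 ]
[0.3842 0.2567 0.016 ]
```

The fit agrees to about 1–2 px. The centrifuge is at (0.5545, 0.2073) with yaw near 0, and the lid is at 0.85 rad. First I raise the arm, shut the fingers and roll so that tool x points to world -x, which keeps joint 6 in range.

```bash
R='{"offset":[0,0,-1.1],"roll":-0.12}'
python3 -m creep '[{"offset":[0,0,-1.1],"roll":-0.12},{"offset":[0,0,-1.1],"roll":-0.12},{"offset":[0,0,-1.1],"roll":-0.12},{"offset":[0,0,-1.1],"roll":-0.12},{"offset":[0,0,-1.1],"roll":-0.12},{"offset":[0,0,-1.1],"roll":-0.12},{"offset":[0,0,-1.1],"roll":-0.12},{"offset":[0,0,-1.1],"roll":-0.12},{"offset":[0,0,-1.1],"roll":-0.12},{"offset":[0,0,-1.1],"roll":-0.12}]' 0
python3 -m creep '[{"offset":[0,0,0],"roll":-0.12},{"offset":[0,0,0],"roll":-0.12},{"offset":[0,0,0],"roll":-0.12},{"offset":[0,0,0],"roll":-0.12},{"offset":[0,0,0],"roll":-0.12},{"offset":[0,0,0],"roll":-0.12},{"offset":[0,0,0],"roll":-0.12},{"offset":[0,0,0],"roll":-0.12},{"offset":[0,0,0],"roll":-0.12},{"offset":[0,0,0],"roll":-0.12}]'
python3 -m creep '[{"offset":[0,0,0],"roll":-0.12},{"offset":[0,0,0],"roll":-0.12},{"offset":[0,0,0],"roll":-0.12},{"offset":[0,0,0],"roll":-0.06},{"offset":[0,0,0],"roll":0}]'
python3 -c "
from station import ctrl;s=ctrl.state();print(s['joints'],s['tool_pos'],s['tool_rot'])"
```

```text
clock: 0.93
tool_pos: [0.1665, -0.4976, 0.311]
tool_rot: [0.722, 0.692, 0.0, -0.001]
ft_force: [-0.4, -0.4, 0.0]
gripper_width: 0.0005
finger_force: 0.0
clock: 1.77
tool_pos: [0.1665, -0.4977, 0.3104]
tool_rot: [0.205, 0.979, 0.001, -0.0]
ft_force: [-0.5, -0.3, 0.4]
gripper_width: 0.0
finger_force: 0.0
clock: 2.18
tool_pos: [0.1665, -0.4977, 0.3105]
tool_rot: [-0.001, 1.0, 0.001, -0.0]
ft_force: [0.1, 0.3, 1.0]
gripper_width: -0.0002
finger_force: 0.0
[-1.37582512e+00  1.09940699e-01  3.87102272e-01  1.84924155e+00
 -1.97936483e-05 -1.37791801e+00] [ 0.16646634 -0.49767746  0.31047402] [-1.04645080e-03  9.99999246e-01  6.27888931e-04 -1.33398783e-04]
```

```bash
python3 -m creep '[{"offset":[-2.2,3.5,0],"roll":0},{"offset":[-2.2,3.5,0],"roll":0},{"offset":[-2.2,3.5,0],"roll":0},{"offset":[-2.2,3.5,0],"roll":0},{"offset":[-2.2,3.5,0],"roll":0},{"offset":[-2.2,3.5,0],"roll":0},{"offset":[-2.2,3.5,0],"roll":0},{"offset":[-2.2,3.5,0],"roll":0},{"offset":[-2.2,3.5,0],"roll":0},{"offset":[-2.2,3.5,0],"roll":0}]'
python3 -m creep '[{"offset":[-2.2,3.5,0],"roll":0},{"offset":[-2.2,3.5,0],"roll":0},{"offset":[-2.2,3.5,0],"roll":0},{"offset":[-2.2,3.5,0],"roll":0},{"offset":[-2.2,3.5,0],"roll":0},{"offset":[-2.2,3.5,0],"roll":0},{"offset":[-2.2,3.5,0],"roll":0},{"offset":[-2.2,3.5,0],"roll":0},{"offset":[-2.1,3.5,0],"roll":0},{"offset":[0,0.4,0],"roll":0}]'
python3 - <<'E'
from station import ctrl,optics
import cv2
print(ctrl.state()['joints'])
cv2.imwrite("pics/s1.png",cv2.resize(cv2.cvtColor(optics.camera("side"),cv2.COLOR_RGB2BGR)[100:340,120:400],None,fx=2.5,fy=2.5))
E
```

```text
clock: 3.02
tool_pos: [0.3866, -0.1457, 0.311]
tool_rot: [0.001, 1.0, -0.0, 0.0]
ft_force: [1.6, -0.4, 0.1]
gripper_width: 0.0002
finger_force: 0.0
clock: 3.85
tool_pos: [0.5853, 0.1774, 0.3049]
tool_rot: [-0.002, 1.0, 0.001, -0.003]
ft_force: [-0.7, -1.0, -1.4]
gripper_width: 0.0003
finger_force: 0.0
[0.18307231 0.36394508 0.67790488 1.89071677 0.00285954 0.17848678]
```

View pics/s1.png

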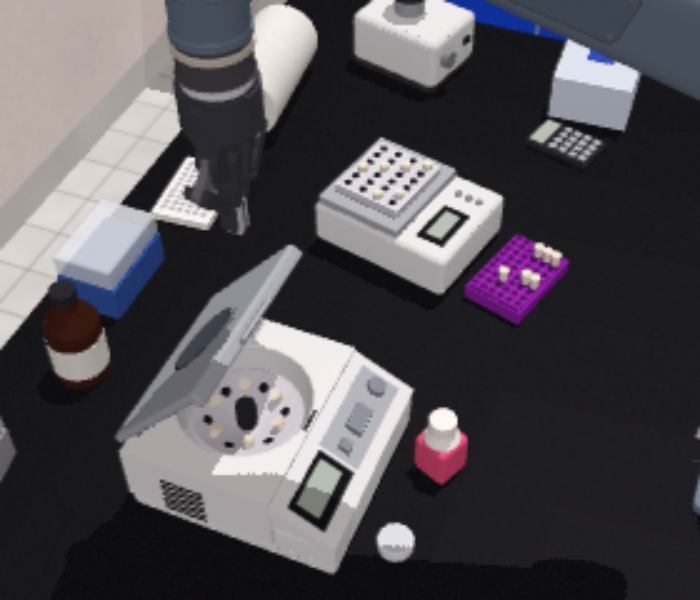

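The picture shows the fingertips at crop (238,230), above and behind the open lid's free edge (295,250), with nothing touched. The last rows fell short at the speed limit, so I make that up and then descend to about 15 mm above expected contact.

```bash
python3 -m creep '[{"offset":[-0.5,1.5,0],"roll":0},{"offset":[-0.5,1.5,0],"roll":0},{"offset":[0,0,1.5],"roll":0},{"offset":[0,0,1.5],"roll":0},{"offset":[0,0,1.0],"roll":0},{"offset":[0,0,0.8],"roll":0},{"offset":[0,0,0],"roll":0}]'
```

```text
clock: 4.48
tool_pos: [0.5913, 0.2003, 0.2612]
tool_rot: [0.0, 1.0, -0.001, -0.002]
ft_force: [0.3, 0.6, -1.0]
gripper_width: -0.0
finger_force: 0.0
```

```bash
python3 -m creep '[{"offset":[-0.4,0.7,0.3],"roll":0},{"offset":[0,0,0.4],"roll":0},{"offset":[0,0,0.4],"roll":0},{"offset":[0,0,0.3],"roll":0},{"offset":[0,0,0.3],"roll":0},{"offset":[0,0,0.3],"roll":0},{"offset":[0,0,0.3],"roll":0},{"offset":[0,0,0.3],"roll":0},{"offset":[0,0,0],"roll":0}]'
```

```text
clock: 5.23
tool_pos: [0.5964, 0.2085, 0.2362]
tool_rot: [-0.001, 1.0, -0.0, -0.001]
ft_force: [1.2, -0.2, -0.5]
gripper_width: 0.0002
finger_force: 0.0
```

```bash
python3 -m creep '[{"offset":[0,0,0.2],"roll":0},{"offset":[0,0,0.2],"roll":0},{"offset":[0,0,0.2],"roll":0},{"offset":[0.2,0,0.2],"roll":0},{"offset":[0.3,0,0.25],"roll":0},{"offset":[0.3,0,0.25],"roll":0},{"offset":[0.3,0,0.25],"roll":0},{"offset":[0.3,0,0.25],"roll":0},{"offset":[0.3,0,0.25],"roll":0},{"offset":[0.3,0,0.3],"roll":0}]'
python3 -c "
from geo import *
import cv2
cv2.imwrite('pics/s2.png',cv2.resize(cv2.cvtColor(optics.camera('side'),cv2.COLOR_RGB2BGR)[180:330,150:330],None,fx=4,fy=4))"
```

```text
clock: 6.07
tool_pos: [0.5767, 0.2087, 0.2141]
tool_rot: [-0.001, 1.0, 0.0, 0.001]
ft_force: [1.3, -0.3, 2.6]
gripper_width: 0.0003
finger_force: 0.8
```

View pics/s2.png

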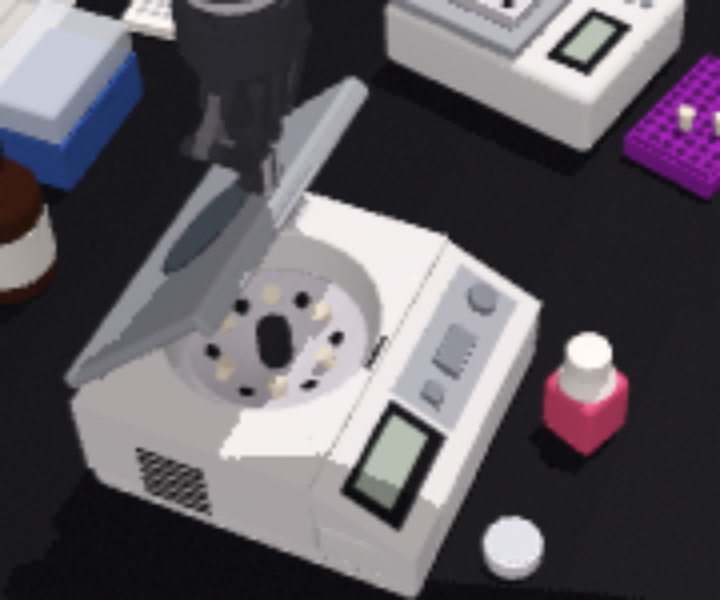

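The picture shows the tips at crop (265,190) on the lid's outer face just behind its free edge, at mid-width. The lid is turning, now at about 0.67 rad, and the force is about 3 N along the normal. I continue along the arc.

```bash
python3 -m creep '[{"offset":[0.28,0,0.3],"roll":0},{"offset":[0.28,0,0.32],"roll":0},{"offset":[0.28,0,0.32],"roll":0},{"offset":[0.28,0,0.32],"roll":0},{"offset":[0.24,0,0.36],"roll":0},{"offset":[0.24,0,0.36],"roll":0},{"offset":[0.24,0,0.36],"roll":0},{"offset":[0.24,0,0.36],"roll":0},{"offset":[0.24,0,0.36],"roll":0}]'
python3 -m creep '[{"offset":[0.15,0,0.33],"roll":0},{"offset":[0.15,0,0.33],"roll":0},{"offset":[0.15,0,0.33],"roll":0},{"offset":[0.15,0,0.33],"roll":0},{"offset":[0.15,0,0.33],"roll":0},{"offset":[0.15,0,0.33],"roll":0},{"offset":[0.09,0,0.3],"roll":0},{"offset":[0.09,0,0.3],"roll":0},{"offset":[0.09,0,0.3],"roll":0}]'
```

```text
clock: 6.87
tool_pos: [0.5531, 0.2086, 0.1825]
tool_rot: [-0.001, 1.0, -0.0, -0.0]
ft_force: [-0.5, -0.5, 1.7]
gripper_width: 0.0003
finger_force: 0.7
clock: 7.62
tool_pos: [0.5417, 0.2086, 0.1539]
tool_rot: [-0.001, 1.0, -0.0, -0.0]
ft_force: [-1.1, 0.8, 1.3]
gripper_width: -0.0002
finger_force: 0.5
```

Next comes the final 26 mm, slowing towards the stop.

```bash
python3 -m creep '[{"offset":[0.06,0,0.25],"roll":0},{"offset":[0.06,0,0.25],"roll":0},{"offset":[0.06,0,0.25],"roll":0},{"offset":[0.06,0,0.25],"roll":0},{"offset":[0.05,0,0.25],"roll":0},{"offset":[0.05,0,0.2],"roll":0},{"offset":[0.04,0,0.2],"roll":0},{"offset":[0.03,0,0.15],"roll":0},{"offset":[0.03,0,0.15],"roll":0},{"offset":[0.03,0,0.15],"roll":0}]'
python3 -m creep '[{"offset":[0.02,0,0.1],"roll":0},{"offset":[0.02,0,0.1],"roll":0},{"offset":[0,0,0.1],"roll":0},{"offset":[0,0,0.08],"roll":0},{"offset":[0,0,0.08],"roll":0},{"offset":[0,0,0],"roll":0}]'
```

```text
clock: 8.45
tool_pos: [0.5371, 0.2085, 0.1331]
tool_rot: [-0.001, 1.0, -0.0, 0.0]
ft_force: [-1.5, -0.1, 1.4]
gripper_width: -0.0001
finger_force: 0.5
clock: 8.95
tool_pos: [0.5367, 0.2086, 0.1284]
tool_rot: [-0.001, 1.0, -0.0, -0.0]
ft_force: [0.5, 0.5, 0.7]
gripper_width: 0.0003
finger_force: 0.2
```

Still no stop felt, so I go on in 0.5 mm steps until the force climbs.

```bash
python3 -m creep '[{"offset":[0,0,0.05],"roll":0},{"offset":[0,0,0.05],"roll":0},{"offset":[0,0,0],"roll":0}]'
python3 -m creep '[{"offset":[0,0,0.05],"roll":0},{"offset":[0,0,0],"roll":0}]'
```

```text
clock: 9.2
tool_pos: [0.5366, 0.2086, 0.1275]
tool_rot: [-0.001, 1.0, -0.0, -0.0]
ft_force: [-1.0, -0.4, 1.0]
gripper_width: -0.0003
finger_force: 0.3
clock: 9.37
tool_pos: [0.5367, 0.2086, 0.127]
tool_rot: [-0.001, 1.0, -0.0, -0.0]
ft_force: [-1.5, 1.0, 1.4]
gripper_width: -0.0003
finger_force: 0.3
```

```bash
python3 -m creep '[{"offset":[0,0,0.05],"roll":0},{"offset":[0,0,0.05],"roll":0},{"offset":[0,0,0],"roll":0}]'
python3 -m creep '[{"offset":[0,0,0.05],"roll":0},{"offset":[0,0,0.05],"roll":0},{"offset":[0,0,0],"roll":0}]'
python3 -c "
from geo import *
import cv2
cv2.imwrite('pics/s3.png',cv2.resize(cv2.cvtColor(optics.camera('side'),cv2.COLOR_RGB2BGR)[180:330,150:330],None,fx=4,fy=4))"
```

```text
clock: 9.62
tool_pos: [0.5366, 0.2085, 0.126]
tool_rot: [-0.001, 1.0, -0.0, -0.0]
ft_force: [0.1, 0.4, 0.9]
gripper_width: 0.0001
finger_force: 0.3
clock: 9.87
tool_pos: [0.5366, 0.2086, 0.125]
tool_rot: [-0.001, 1.0, 0.0, -0.0]
ft_force: [0.0, 0.7, 0.6]
gripper_width: 0.0005
finger_force: 0.3
```

View pics/s3.png

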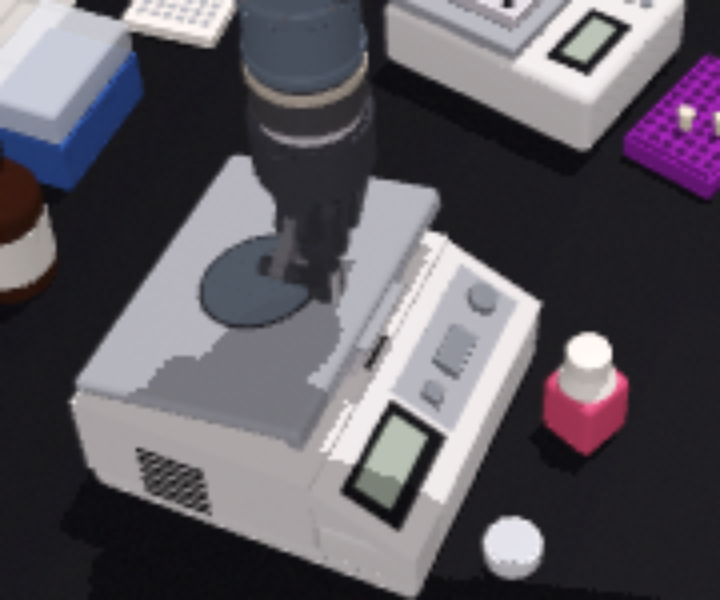

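The lid is nearly down, with its free edge running crop (300,440)–(440,195). No stop has been felt yet, so I keep stepping.

```bash
python3 -c "
from geo import *
q=np.load('q.npy')
for th in (0,.05,.1): print(th,(proj('side',world(q,np.array([lidpt(th,-.111),lidpt(th,.111)])))-[150,180])*4)"
python3 -m creep '[{"offset":[0,0,0.07],"roll":0},{"offset":[0,0,0.07],"roll":0},{"offset":[0,0,0.07],"roll":0},{"offset":[0,0,0],"roll":0}]'
```

```text
0 [[443.2151 215.2719]
 [305.1658 464.9696]]
0.05 [[441.7359 206.907 ]
 [302.7752 456.8254]]
0.1 [[439.687  198.3533]
 [299.7505 448.4356]]
clock: 10.25
tool_pos: [0.5366, 0.2086, 0.1228]
tool_rot: [-0.001, 1.0, -0.0, -0.0]
ft_force: [-0.5, -0.0, 0.5]
gripper_width: -0.0
finger_force: 0.2
```

```bash
python3 -c "
from geo import *
import cv2
s=ctrl.state(); print(s['tool_pos'],s['ft_force'],s['finger_force'])
o=(200,215)
print((proj('side',np.array([s['tool_pos'],s['tool_pos']+[-.011,0,0],s['tool_pos']+[0,.0,.019]]))-o)*7)
q=np.load('q.npy')
for th in (0,.1): print(th,(proj('side',world(q,np.array([lidpt(th,-.111),lidpt(th,.0),lidpt(th,-.111,out=0)])))-o)*7)
cv2.imwrite('pics/s4.png',cv2.resize(cv2.cvtColor(optics.camera('side'),cv2.COLOR_RGB2BGR)[215:300,200:290],None,fx=7,fy=7,interpolation=cv2.INTER_CUBIC))"
```

```text
[0.5366 0.2086 0.1228] [-0.5297 -0.0152  0.5282] 0.23771090141963214
[[225.1167 319.2164]
 [251.3667 327.6862]
 [222.2127 288.2037]]
0 [[425.6264 131.7258]
 [312.135  337.0043]
 [426.0958 157.7993]]
0.1 [[419.4522 102.1183]
 [304.4812 307.5844]
 [423.6562 129.6949]]
```

View pics/s4.png

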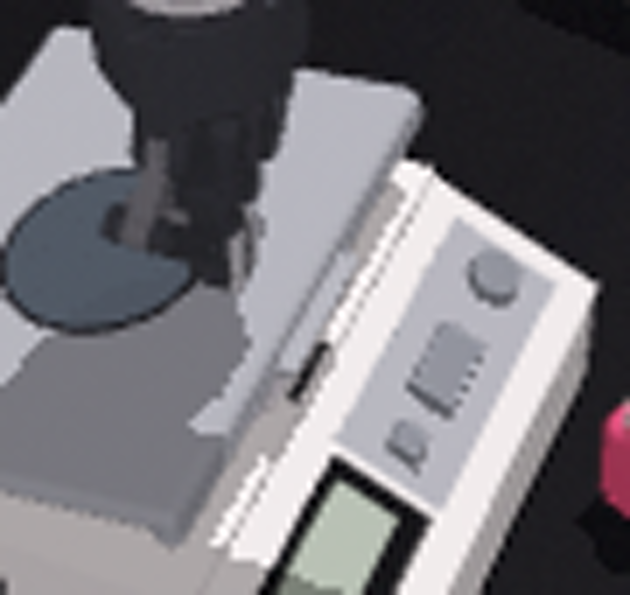

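The lid's outer front corner is at crop (415,95), so the lid is still about 0.12 rad open. The visible tip also sits about 20 mm above the reported TCP, and I check that against the earlier free-air picture s1.

```bash
python3 -c "
from geo import *
for z in (0,.01,.02,.03): print(z,(proj('side',np.array([[.5853,.1774,.3049+z],[.588,.180,.305+z]]))-[120,100])*2.5)
q=np.load('q.npy')
print('s2');
for th in (.846,.8,.75,.7,.65): print(th,(proj('side',world(q,lidpt(th,-.111)))-[150,180])*4)
"
python3 -m creep '[{"offset":[0,0,0.15],"roll":0},{"offset":[0,0,0.15],"roll":0},{"offset":[0,0,0.15],"roll":0},{"offset":[0,0,0.15],"roll":0},{"offset":[0,0,0],"roll":0}]'
```

```text
0 [[237.9648 249.1761]
 [234.2983 250.1184]]
0.01 [[237.0947 241.8584]
 [233.4033 242.7997]]
0.02 [[236.2132 234.4441]
 [232.4964 235.3842]]
0.03 [[235.3199 226.9311]
 [231.5775 227.87  ]]
s2
0.846 [[345.0965  65.3906]]
0.8 [[353.9462  72.9738]]
0.75 [[363.2061  81.4292]]
0.7 [[372.0644  90.0781]]
0.65 [[380.4952  98.8915]]
clock: 10.72
tool_pos: [0.5365, 0.2085, 0.1165]
tool_rot: [-0.001, 1.0, -0.0, -0.0]
ft_force: [-0.7, 0.3, -0.8]
gripper_width: -0.0
finger_force: 0.0
```

The free-air picture confirms it: the real tips are about 20 mm above the reported TCP, and s2 agrees. Shut should therefore come near reported z ≈ 0.107, so I continue gently.

```bash
python3 -m creep '[{"offset":[0,0,0.1],"roll":0},{"offset":[0,0,0.1],"roll":0},{"offset":[0,0,0.1],"roll":0},{"offset":[0,0,0.1],"roll":0},{"offset":[0,0,0],"roll":0}]'
python3 -m creep '[{"offset":[0,0,0.1],"roll":0},{"offset":[0,0,0.1],"roll":0},{"offset":[0,0,0],"roll":0}]'
python3 -m creep '[{"offset":[0,0,0.1],"roll":0},{"offset":[0,0,0],"roll":0}]'
```

```text
clock: 11.13
tool_pos: [0.5366, 0.2085, 0.1127]
tool_rot: [-0.001, 1.0, -0.0, -0.0]
ft_force: [-0.5, 0.8, 0.1]
gripper_width: -0.0002
finger_force: 0.1
clock: 11.38
tool_pos: [0.5367, 0.2086, 0.1108]
tool_rot: [-0.001, 1.0, 0.0, -0.0]
ft_force: [0.4, 0.5, 0.2]
gripper_width: -0.0002
finger_force: 0.2
clock: 11.55
tool_pos: [0.5367, 0.2086, 0.1098]
tool_rot: [-0.001, 1.0, 0.0, 0.0]
ft_force: [1.2, -0.9, 1.2]
gripper_width: -0.0001
finger_force: 0.2
```

```bash
python3 -m creep '[{"offset":[0,0,0.1],"roll":0},{"offset":[0,0,0],"roll":0}]'
python3 -m creep '[{"offset":[0,0,0.1],"roll":0},{"offset":[0,0,0],"roll":0}]'
python3 -m creep '[{"offset":[0,0,0.05],"roll":0},{"offset":[0,0,0],"roll":0}]'
```

```text
clock: 11.72
tool_pos: [0.5367, 0.2086, 0.1089]
tool_rot: [-0.001, 1.0, 0.0, -0.0]
ft_force: [0.2, -0.2, 0.5]
gripper_width: 0.0002
finger_force: 0.2
clock: 11.88
tool_pos: [0.5367, 0.2086, 0.1078]
tool_rot: [-0.001, 1.0, -0.0, -0.0]
ft_force: [0.2, -0.1, 0.9]
gripper_width: 0.0001
finger_force: 0.3
clock: 12.05
tool_pos: [0.5366, 0.2086, 0.1074]
tool_rot: [-0.001, 1.0, 0.0, -0.0]
ft_force: [-0.2, -0.5, -0.6]
gripper_width: 0.0001
finger_force: 0.2
```

```bash
python3 -m creep '[{"offset":[0,0,0.05],"roll":0},{"offset":[0,0,0],"roll":0}]'
```

```text
clock: 12.22
tool_pos: [0.5366, 0.2086, 0.1069]
tool_rot: [-0.001, 1.0, 0.0, -0.0]
ft_force: [-0.4, -0.4, 0.5]
gripper_width: -0.0001
finger_force: 0.3
```

```bash
python3 -m creep '[{"offset":[0,0,0.06],"roll":0},{"offset":[0,0,0],"roll":0}]'
python3 -m creep '[{"offset":[0,0,0.06],"roll":0},{"offset":[0,0,0],"roll":0}]'
python3 -m creep '[{"offset":[0,0,0.06],"roll":0},{"offset":[0,0,0],"roll":0}]'
```

```text
clock: 12.38
tool_pos: [0.5367, 0.2086, 0.1063]
tool_rot: [-0.001, 1.0, 0.0, -0.0]
ft_force: [-0.4, 0.1, 1.2]
gripper_width: -0.0006
finger_force: 0.3
clock: 12.55
tool_pos: [0.5367, 0.2086, 0.1057]
tool_rot: [-0.001, 1.0, 0.0, -0.0]
ft_force: [0.8, 0.7, 0.5]
gripper_width: -0.0002
finger_force: 0.3
clock: 12.72
tool_pos: [0.5366, 0.2085, 0.1051]
tool_rot: [-0.001, 1.0, -0.0, -0.0]
ft_force: [-0.3, -0.5, -0.4]
gripper_width: -0.0001
finger_force: 0.3
```

```bash
python3 -m creep '[{"offset":[0,0,0.06],"roll":0},{"offset":[0,0,0.06],"roll":0},{"offset":[0,0,0],"roll":0}]'
python3 -m creep '[{"offset":[0,0,0.06],"roll":0},{"offset":[0,0,0],"roll":0}]'
python3 -m creep '[{"offset":[0,0,0.06],"roll":0},{"offset":[0,0,0],"roll":0}]'
python3 -c "
from geo import *
import cv2
im=optics.camera('side')
np.save('im5.npy',im)
g=cv2.cvtColor(im,cv2.COLOR_RGB2GRAY)
print(g[222:250,254]);print(g[222:250,257])
s=cv2.cvtColor(cv2.imread('pics/side0.png'),cv2.COLOR_BGR2GRAY)
q=np.load('q.npy')
for th in (0,.03,.06,.1): print(th,proj('side',world(q,np.array([lidpt(th,-.111),lidpt(th,-.08),lidpt(th,-.06)]))))"
```

```text
clock: 12.97
tool_pos: [0.5366, 0.2086, 0.1038]
tool_rot: [-0.001, 1.0, -0.0, -0.0]
ft_force: [-0.7, -0.8, 0.7]
gripper_width: 0.0
finger_force: 0.2
clock: 13.13
tool_pos: [0.5367, 0.2085, 0.1033]
tool_rot: [-0.001, 1.0, -0.0, -0.0]
ft_force: [-0.6, -0.1, 0.1]
gripper_width: 0.0001
finger_force: 0.2
clock: 13.3
tool_pos: [0.5367, 0.2086, 0.1027]
tool_rot: [-0.001, 1.0, -0.0, -0.0]
ft_force: [-0.5, -0.1, 0.5]
gripper_width: 0.0001
finger_force: 0.3
[ 25  26  26  26  26  26  27  26  24  55 186 188 188 188 188 188 188 189
 188 188 189 184 179 173 154 135 113 128]
[ 26  26  27  26  26  27  27  27  28  27  58 189 188 188 188 187 182 178
 168 158 124 119 125 157 164 186 173 237]
0 [[260.8038 233.818 ]
 [256.4648 241.6661]
 [253.5902 246.8655]]
0.03 [[260.5989 232.5692]
 [256.2444 240.4192]
 [253.3593 245.6203]]
0.06 [[260.3429 231.3027]
 [255.9721 239.154 ]
 [253.0759 244.3563]]
0.1 [[259.9217 229.5883]
 [255.528  237.4404]
 [252.6164 242.6438]]
```

```bash
python3 -m creep '[{"offset":[0,0,0.06],"roll":0},{"offset":[0,0,0],"roll":0}]'
python3 -m creep '[{"offset":[0,0,0.06],"roll":0},{"offset":[0,0,0],"roll":0}]'
python3 -m creep '[{"offset":[0,0,0.06],"roll":0},{"offset":[0,0,0],"roll":0}]'
python3 -m creep '[{"offset":[0,0,0.06],"roll":0},{"offset":[0,0,0],"roll":0}]' | grep -v rot
```

```text
clock: 13.52
tool_pos: [0.5367, 0.2085, 0.1021]
tool_rot: [-0.001, 1.0, -0.0, -0.0]
ft_force: [0.1, 1.0, 0.7]
gripper_width: 0.0001
finger_force: 0.3
clock: 13.68
tool_pos: [0.5367, 0.2086, 0.1015]
tool_rot: [-0.001, 1.0, -0.0, -0.0]
ft_force: [-0.7, 0.6, 1.0]
gripper_width: 0.0001
finger_force: 0.3
clock: 13.85
tool_pos: [0.5367, 0.2086, 0.1009]
tool_rot: [-0.001, 1.0, 0.0, -0.0]
ft_force: [0.0, -0.2, 0.6]
gripper_width: -0.0003
finger_force: 0.3
clock: 14.02
tool_pos: [0.5367, 0.2086, 0.1003]
ft_force: [0.6, 0.2, 0.8]
gripper_width: 0.0002
finger_force: 0.3
```

```bash
python3 -m creep '[{"offset":[0,0,0.06],"roll":0},{"offset":[0,0,0],"roll":0}]'| grep -v rot
python3 -m creep '[{"offset":[0,0,0.06],"roll":0},{"offset":[0,0,0],"roll":0}]'| grep -v rot
python3 -m creep '[{"offset":[0,0,0.06],"roll":0},{"offset":[0,0,0],"roll":0}]'| grep -v rot
python3 -c "
from geo import *
import cv2
im=optics.camera('side');b=np.load('im5.npy')
g=cv2.cvtColor(im,cv2.COLOR_RGB2GRAY)
print(g[222:250,254]);print(g[222:250,257]);print(ctrl.state()['ft_force'],ctrl.state()['finger_force'])"
```

```text
clock: 14.18
tool_pos: [0.5367, 0.2086, 0.0997]
ft_force: [-0.5, -0.2, 0.9]
gripper_width: 0.0
finger_force: 0.2
clock: 14.35
tool_pos: [0.5367, 0.2086, 0.0991]
ft_force: [-0.3, 0.5, 0.1]
gripper_width: -0.0
finger_force: 0.2
clock: 14.52
tool_pos: [0.5367, 0.2086, 0.0985]
ft_force: [-0.4, -0.1, -0.1]
gripper_width: -0.0003
finger_force: 0.2
[ 28  27  26  27  27  26  25  26  24  27  55 187 189 190 190 190 190 190
 190 190 190 190 188 183 179 166 154 118]
[ 27  26  27  27  27  26  27  26  27  26  29  57 188 189 190 190 190 187
 180 174 160 136 114 132 149 187 172 237]
[-0.3456 -0.1638 -0.4635] 0.11429232076807239
```

```bash
python3 -m creep '[{"offset":[0,0,0.06],"roll":0},{"offset":[0,0,0],"roll":0}]'| grep -v rot
python3 -m creep '[{"offset":[0,0,0.06],"roll":0},{"offset":[0,0,0],"roll":0}]'| grep -v rot
python3 -m creep '[{"offset":[0,0,0.06],"roll":0},{"offset":[0,0,0],"roll":0}]'| grep -v rot
```

```text
clock: 14.73
tool_pos: [0.5367, 0.2085, 0.0979]
ft_force: [-0.5, 0.4, 0.3]
gripper_width: 0.0002
finger_force: 0.1
clock: 14.9
tool_pos: [0.5367, 0.2085, 0.0979]
ft_force: [-1.2, 0.1, 2.7]
gripper_width: 0.0001
finger_force: 1.5
clock: 15.07
tool_pos: [0.5367, 0.2086, 0.0979]
ft_force: [-2.5, -1.3, 5.6]
gripper_width: 0.0001
finger_force: 2.6
```

A firm stop: z no longer moves and the force climbs to 5.6 N. I press slightly more to seat the lid, back off, and then look at it from both cameras.

```bash
python3 -m creep '[{"offset":[0,0,0.08],"roll":0},{"offset":[0,0,0.06],"roll":0},{"offset":[0,0,0],"roll":0}]'| grep -v rot
python3 -m creep '[{"offset":[0,0,-0.3],"roll":0},{"offset":[0,0,-1.0],"roll":0},{"offset":[0,0,-2.0],"roll":0},{"offset":[0,0,-2.0],"roll":0},{"offset":[0,0,0],"roll":0}]'| grep -v rot
python3 -c "
from geo import *
import cv2
a=optics.camera('side');b=optics.camera('top');np.save('a6.npy',a);np.save('b6.npy',b)
p=ctrl.state()['tool_pos'];print(p,(proj('side',np.array([p,p+[0,0,.03]]))-[170,170])*4,(proj('top',np.array([p,p+[0,0,.03]]))-[160,140])*4-[0,0]+[400,0])
m=np.hstack([cv2.resize(a[170:320,170:270],None,fx=4,fy=4,interpolation=2),cv2.resize(b[140:290,160:260],None,fx=4,fy=4,interpolation=2)])
cv2.imwrite('pics/m6.png',cv2.cvtColor(m,cv2.COLOR_RGB2BGR))
q=np.load('q.npy')
for th in (0,.1): print(th,(proj('side',world(q,np.array([lidpt(th,-.111),lidpt(th,.111)])))-[170,170])*4,(proj('top',world(q,np.array([lidpt(th,-.111),lidpt(th,.111)])))-[160,140])*4+[400,0])
"
```

```text
clock: 15.32
tool_pos: [0.5368, 0.2086, 0.0978]
ft_force: [-4.3, -0.9, 9.0]
gripper_width: -0.0002
finger_force: 4.8
clock: 15.73
tool_pos: [0.5394, 0.2092, 0.1533]
ft_force: [0.6, -0.4, 0.8]
gripper_width: -0.0
finger_force: 0.0
[0.5378 0.2088 0.1495] [[244.5367 337.1189]
 [241.7794 308.0168]] [[588.9586 217.0141]
 [579.2421 212.7019]]
0 [[363.2151 255.2719]
 [225.1658 504.9696]] [[766.6059 279.1992]
 [426.401  274.6529]]
0.1 [[359.687  238.3533]
 [219.7505 488.4356]] [[764.4119 274.1116]
 [418.5052 269.4927]]
```

View pics/m6.png

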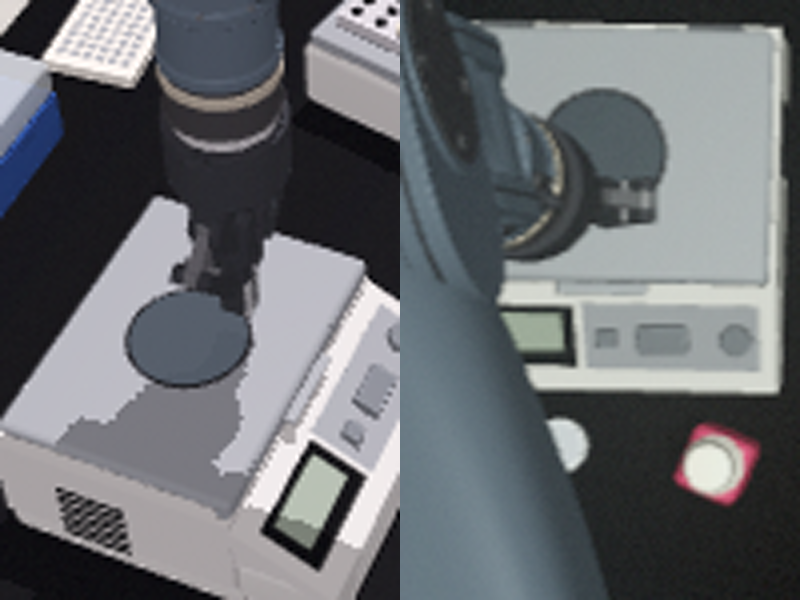

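The lid now looks flush: its front edge in the top view runs y≈280 crop, which matches θ=0. The bottle and cap are undisturbed. The fingertips, however, appear at top crop (640,205) when the projected TCP is (589,217), so I triangulate where they really are.

```bash
python3 -c "
from geo import *
obs={'top':(220.5,192.5),'side':(231.5,247.5)}
f=lambda X:np.concatenate([proj(n,X[None])[0]-obs[n] for n in obs])
r=least_squares(f,[.54,.2,.15]);print(r.x,r.fun,ctrl.state()['tool_pos'],ctrl.state()['joints'])
p=ctrl.state()['tool_pos'];print(proj('top',p[None]),proj('side',p[None]))
a=np.load('a6.npy');b=np.load('b6.npy')
import cv2
print(cv2.cvtColor(b,cv2.COLOR_RGB2GRAY)[182:200,205:228])
print(cv2.cvtColor(a,cv2.COLOR_RGB2GRAY)[235:253,212:240])
"
```

```text
[0.5472 0.1781 0.1377] [-0.457  -1.3967  1.5215  0.2133] [0.5378 0.2088 0.1495] [ 0.2541  0.1742  0.1338  1.5276 -0.      0.253 ]
[[207.2396 194.2535]] [[231.1342 254.2797]]
[[ 58  48  49  57  81  91  91  91  92  92  93  92  91  92  94  94  93  92
   93  84  75 136 176]
 [ 59  48  48  59  78  90  90  91  92  93  92  90  93  92  94  92  96  94
   92  84 106 159 177]
 [ 63  48  50  50  56  65  64  73  84  92  89  82  85  82  78  80  72  75
   80  73 127 175 177]
 [ 62  50  50  47  47  52  58  60  63  75 110 126  74  63  63  70  78  71
   65  84 146 177 177]
 [ 64  49  50  48  47  53  56  58  58  60 114 130  74  58  58  68  77  71
   71 131 172 178 176]
 [ 65  49  49  49  52  66  84  84  90  94 112 120  97  73  73  97 104  80
   92 146 178 177 177]
 [ 64  49  48  52  52  69  87  96 109 107 110 113 108 106 105 126 145 120
  116 153 177 177 177]
 [ 58  49  50  49  50  67  88  96 111 111 112 111 109 111 109 132 150 124
  118 154 177 177 177]
 [ 53  50  51  51  53  64  81  97 111 110 110 112 112 111 110 135 150 123
  117 154 178 178 178]
 [ 50  51  47  49  48  54  64  68  75  84  89  93  96
[... 2227 characters left out ...]
 94  94  94  93  95  93  94  93  94  94  93  94  92  79  54  41  40  41
   43  93 137 150 190 190 190 190 190 190]
 [ 94  94  93  94  94  94  94  94  94  95  94  94  95  94  93  93  78  51
   46 115 138 168 190 190 190 190 190 190]
 [ 94  94  94  94  93  94  94  94  94  94  94  94  93  94  94  94  95  94
   93  73 120 190 190 190 190 190 190 190]
 [ 94  94  94  94  94  94  93  94  94  94  94  94  94  94  94  94  94  94
   93  75 133 190 190 190 190 190 190 191]
 [ 94  94  94  94  94  94  94  94  94  94  94  94  95  94  94  94  93  93
   93  80  72 190 190 190 190 190 190 190]
 [ 94  94  94  93  93  94  94  94  94  93  94  94  94  93  91  94  94  94
   94  92  74 190 190 190 190 190 190 190]]
```

The side view puts the tips directly in line with the TCP but about 28 mm above it. That agrees with the lid stop (reported 0.098 against the true 0.128), so the tip height is reported z + 30 mm. The lid corner matches θ≈0, so the lid is shut. I move above the round key, aiming the tips' uphill edge at the key's centre (TCP x ≈ 0.451, y ≈ 0.122), high first.

```bash
python3 -m creep '[{"offset":[1.7,-1.7,-0.2],"roll":0},{"offset":[1.7,-1.7,0],"roll":0},{"offset":[1.7,-1.7,0],"roll":0},{"offset":[1.7,-1.7,0],"roll":0},{"offset":[1.7,-1.7,0],"roll":0},{"offset":[0.2,-0.2,0],"roll":0},{"offset":[0,0,0],"roll":0}]'
python3 -m creep '[{"offset":[0,0,1.0],"roll":0},{"offset":[0,0,1.0],"roll":0},{"offset":[0,0,1.0],"roll":0},{"offset":[0,0,1.0],"roll":0},{"offset":[0,0,1.0],"roll":0},{"offset":[0,0,0.5],"roll":0},{"offset":[0,0,0],"roll":0},{"offset":[0,0,0],"roll":0}]'
```

```text
clock: 16.42
tool_pos: [0.4484, 0.1207, 0.1491]
tool_rot: [0.0, 1.0, -0.0, -0.001]
ft_force: [0.9, 0.1, 0.5]
gripper_width: 0.0001
finger_force: 0.0
clock: 17.08
tool_pos: [0.4494, 0.1215, 0.0948]
tool_rot: [-0.001, 1.0, -0.0, -0.001]
ft_force: [-0.2, -0.6, 0.7]
gripper_width: 0.0002
finger_force: 0.0
```

```bash
python3 -c "
from geo import *
import cv2
a=optics.camera('side');b=optics.camera('top')
p=ctrl.state()['tool_pos'];q=np.load('q.npy');print(p)
X=np.array([p,p+[0,0,.03],world(q,KEYS[0])[0]]);print((proj('side',X)-[210,190])*5,(proj('top',X)-[205,160])*5+[400,0])
m=np.hstack([cv2.resize(a[190:290,210:290],None,fx=5,fy=5,interpolation=2),cv2.resize(b[160:260,205:285],None,fx=5,fy=5,interpolation=2)])
cv2.imwrite('pics/m7.png',cv2.cvtColor(m,cv2.COLOR_RGB2BGR))"
```

```text
[0.4503 0.1216 0.096 ]
[[319.7183 312.7216]
 [320.2188 278.3404]
 [300.3711 314.948 ]] [[591.1481 343.6346]
 [584.9355 343.6222]
 [592.0104 322.4621]]
```

View pics/m7.png

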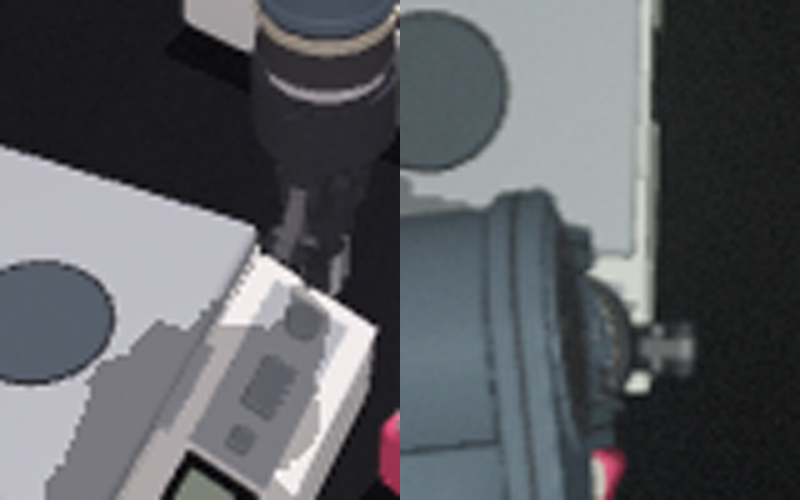

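The tips sit over the -y end of the panel, at side crop (335,290), with the round key at (305,315). With the 30 mm tip offset and the ±11 mm half width that is consistent. I descend towards expected contact at reported z ≈ 0.060.

```bash
python3 -m creep '[{"offset":[0,0,0.5],"roll":0},{"offset":[0,0,0.5],"roll":0},{"offset":[0,0,0.5],"roll":0},{"offset":[0,0,0.5],"roll":0},{"offset":[0,0,0.4],"roll":0},{"offset":[0,0,0.3],"roll":0},{"offset":[0,0,0.2],"roll":0},{"offset":[0,0,0],"roll":0}]'| grep -v rot
python3 -m creep '[{"offset":[0,0,0.1],"roll":0},{"offset":[0,0,0.1],"roll":0},{"offset":[0,0,0],"roll":0}]'| grep -v rot
python3 -m creep '[{"offset":[0,0,0.1],"roll":0},{"offset":[0,0,0],"roll":0}]'| grep -v rot
```

```text
clock: 17.85
tool_pos: [0.4493, 0.1214, 0.0657]
ft_force: [0.5, -0.3, -1.0]
gripper_width: -0.0
finger_force: 0.0
clock: 18.1
tool_pos: [0.4499, 0.1215, 0.0645]
ft_force: [-0.7, 0.7, 0.4]
gripper_width: -0.0001
finger_force: 0.0
clock: 18.27
tool_pos: [0.4498, 0.1215, 0.0634]
ft_force: [0.0, 0.6, 0.1]
gripper_width: 0.0002
finger_force: 0.0
```

```bash
for i in 1; do python3 -m creep '[{"offset":[0,0,0.1],"roll":0},{"offset":[0,0,0],"roll":0}]'| egrep 'pos|force'; done
python3 -m creep '[{"offset":[0,0,0.1],"roll":0},{"offset":[0,0,0],"roll":0}]'| egrep 'pos|force'
python3 -m creep '[{"offset":[0,0,0.1],"roll":0},{"offset":[0,0,0],"roll":0}]'| egrep 'pos|force'
python3 -m creep '[{"offset":[0,0,0.1],"roll":0},{"offset":[0,0,0],"roll":0}]'| egrep 'pos|force'
```

```text
tool_pos: [0.4497, 0.1214, 0.0623]
ft_force: [0.0, -0.1, -0.4]
finger_force: 0.0
tool_pos: [0.4497, 0.1214, 0.0612]
ft_force: [-0.5, -0.5, 0.9]
finger_force: 0.0
tool_pos: [0.4497, 0.1215, 0.0602]
ft_force: [-0.2, -0.0, -0.3]
finger_force: 0.0
tool_pos: [0.4497, 0.1214, 0.0592]
ft_force: [0.7, 0.6, -0.4]
finger_force: 0.0
```

```bash
python3 -m creep '[{"offset":[0,0,0.1],"roll":0},{"offset":[0,0,0],"roll":0}]'| egrep 'pos|force'
python3 -m creep '[{"offset":[0,0,0.1],"roll":0},{"offset":[0,0,0],"roll":0}]'| egrep 'pos|force'
python3 -m creep '[{"offset":[0,0,0.1],"roll":0},{"offset":[0,0,0],"roll":0}]'| egrep 'pos|force'
```

```text
tool_pos: [0.4496, 0.1214, 0.0582]
ft_force: [-0.6, 0.5, 0.0]
finger_force: 0.0
tool_pos: [0.45, 0.1214, 0.0576]
ft_force: [-1.1, 0.2, 1.8]
finger_force: 0.8
tool_pos: [0.4504, 0.1215, 0.0569]
ft_force: [-0.7, 0.7, 2.7]
finger_force: 1.1
```

Contact is at z 0.058, on the key's face. I press along the panel's inward normal to the bottom.

```bash
python3 -m creep '[{"offset":[-0.05,0,0.1],"roll":0},{"offset":[-0.05,0,0.1],"roll":0},{"offset":[-0.05,0,0.1],"roll":0},{"offset":[-0.05,0,0.1],"roll":0},{"offset":[0,0,0],"roll":0}]'
```

```text
clock: 19.85
tool_pos: [0.4518, 0.1215, 0.0541]
tool_rot: [-0.001, 1.0, -0.0, 0.0]
ft_force: [-3.4, -0.8, 9.9]
gripper_width: -0.0001
finger_force: 5.3
```

The key is at its stop: 4.2 mm of travel and about 10 N along the normal. I hold it there for three seconds.

```bash
python3 -m creep '[{"offset":[-0.02,0,0.03],"roll":0},{"offset":[0,0,0],"roll":0},{"offset":[0,0,0],"roll":0},{"offset":[0,0,0],"roll":0},{"offset":[0,0,0],"roll":0},{"offset":[0,0,0],"roll":0},{"offset":[0,0,0],"roll":0},{"offset":[0,0,0],"roll":0},{"offset":[0,0,0],"roll":0},{"offset":[0,0,0],"roll":0}]' | egrep 'clock|pos|force'
python3 -m creep '[{"offset":[0,0,0],"roll":0},{"offset":[0,0,0],"roll":0},{"offset":[0,0,0],"roll":0},{"offset":[0,0,0],"roll":0},{"offset":[0,0,0],"roll":0},{"offset":[0,0,0],"roll":0},{"offset":[0,0,0],"roll":0},{"offset":[0,0,0],"roll":0},{"offset":[0,0,0],"roll":0},{"offset":[0,0,0],"roll":0}]' | egrep 'clock|pos|force'
python3 -m creep '[{"offset":[0,0,0],"roll":0},{"offset":[0,0,0],"roll":0},{"offset":[0,0,0],"roll":0},{"offset":[0,0,0],"roll":0},{"offset":[0,0,0],"roll":0},{"offset":[0,0,0],"roll":0},{"offset":[0,0,0],"roll":0},{"offset":[0,0,0],"roll":0},{"offset":[0,0,0],"roll":0},{"offset":[0,0,0],"roll":0}]' | egrep 'clock|pos|force'
python3 -m creep '[{"offset":[0,0,0],"roll":0},{"offset":[0,0,0],"roll":0},{"offset":[0,0,0],"roll":0},{"offset":[0,0,0],"roll":0},{"offset":[0,0,0],"roll":0},{"offset":[0,0,0],"roll":0},{"offset":[0,0,0],"roll":0}]' | egrep 'clock|pos|force'
```

```text
clock: 20.68
tool_pos: [0.4518, 0.1215, 0.054]
ft_force: [-4.2, -1.3, 12.0]
finger_force: 6.2
clock: 21.52
tool_pos: [0.4518, 0.1215, 0.054]
ft_force: [-4.3, -1.2, 12.1]
finger_force: 6.2
clock: 22.35
tool_pos: [0.4518, 0.1214, 0.054]
ft_force: [-5.0, -0.7, 12.5]
finger_force: 6.2
clock: 22.93
tool_pos: [0.4518, 0.1215, 0.054]
ft_force: [-5.0, -1.1, 12.3]
finger_force: 6.2
```

It was held firmly from 19.8 to 22.9 s. I let go, back along the outward normal and then up.

```bash
python3 -m creep '[{"offset":[0.25,0,-0.5],"roll":0},{"offset":[0.25,0,-0.8],"roll":0},{"offset":[0,0,-2],"roll":0},{"offset":[0,0,-2.5],"roll":0},{"offset":[0,0,-3],"roll":0},{"offset":[0,0,-3],"roll":0},{"offset":[0,0,-2],"roll":0},{"offset":[0,0,0],"roll":0},{"offset":[0,0,0],"roll":0},{"offset":[0,0,0],"roll":0}]' | egrep 'clock|pos|force'
python3 -c "
from geo import *
import cv2
a=optics.camera('side');s=cv2.imread('pics/side0.png')[:,:,::-1]
g=cv2.cvtColor(a,cv2.COLOR_RGB2GRAY);print(g[222:250,254],g[222:250,257])
d=np.abs(a.astype(int)-s).sum(2)>60
for n,(u0,v0,u1,v1) in dict(bottle=(284,260,310,296),cap=(268,307,290,326),rack=(303,192,350,230),orange=(180,338,240,405)).items(): print(n,d[v0:v1,u0:u1].sum())
a6=np.load('a6.npy');print('lid change vs shut',(np.abs(a.astype(int)-a6).sum(2)>60)[280:300,195:245].sum())"
```

```text
clock: 23.77
tool_pos: [0.4464, 0.1214, 0.1889]
ft_force: [0.3, -0.4, -0.3]
finger_force: 0.0
[ 28  26  25  26  26  26  26  27  28  27  26 181 190 189 189 189 189 190
 189 189 189 189 189 184 178 169 159 121] [ 27  27  25  26  26  26  27  27  27  28  27  29 183 189 189 189 190 188
 182 176 163 148 115 120 149 186 171 237]
bottle 0
cap 122
rack 0
orange 0
lid change vs shut 454
```

The bottle and both racks are unchanged. I check that the cap difference is only the arm's shadow, and compare the lid corner with the seated frame.

```bash
python3 -c "
from geo import *
import cv2
a=optics.camera('side');s=cv2.imread('pics/side0.png')[:,:,::-1];a6=np.load('a6.npy')
for n,i in (('start',s),('shut',a6),('now',a)):
    g=cv2.cvtColor(np.ascontiguousarray(i),cv2.COLOR_RGB2GRAY)[305:328,266:292]
    v,u=np.nonzero(g>60);print(n,len(u),u.mean(),v.mean(),np.percentile(g[g>60],[10,90]))
G=lambda i:cv2.cvtColor(i,cv2.COLOR_RGB2GRAY)
print(G(a6)[228:246,257],G(a)[228:246,257])"
```

```text
start 201 11.626865671641792 11.407960199004975 [130. 230.]
shut 203 11.650246305418719 11.458128078817735 [133. 233.]
now 197 11.802030456852792 11.48730964467005 [132.6 228. ]
[ 27  26  27  28  28  29 183 190 190 190 190 189 182 176 164 148 116 120] [ 27  26  27  27  27  26 183 190 189 189 190 188 181 176 163 148 115 120]
```

The cap has not moved and the lid has stayed in its seated position, so I hand the job in.

```bash
python3 -c "
from station import order;print(order.job_done())"
```

```text
the job is handed in; nothing more can be done
None
```

I pushed the lid shut from outside, held the round short-spin key fully down for just over three seconds, released it and handed the job in at about 24 s; in the camera checks the lid stayed shut and the bottle, cap and both racks had not moved.

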